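# Find the flush catch in the grinder base and spring its drawer

### The job

Open the drawer in the low base that the spice grinder stands on: its catch is a flush square push plate of the same pale stoneware, let in somewhere along the front part of the base's flat top and easily found by feel. Find it, press it in until the drawer springs out by itself, without touching the drawer, and take the hand away so that the plate rises again. Lift and shift nothing: the jar, the cup, the grinder's lever and all else stay where they are.

Things in the scene. Friction and masses are not known exactly. Their poses are not given: they have to be found in the camera images.
- station: the drawer base with the grinder fixed on it: a dark wood box with a flat pale stoneware top, 280 mm deep (x), 420 mm wide (y), 90 mm high; origin at the centre of its underside on the worktop, -x is its front (drawer side), z up. The top is level, 90 mm above the origin. The grinder (108 mm wide, 234 mm tall) stands on the rear left corner of the top, its axis at x +80, y +145 mm
- plate_line (a point): middle of the line along which the push plate may lie: on the flat top, 65 mm behind the front edge, half-way across the base. The plate's centre is on this line (along the base's y) at an unknown place within 50 mm either side of this point
- catch (a joint): travel of the push plate, m: 0 at rest, 0.007 pressed to its stop. Plate 46 mm square in a 50 mm square opening, edges parallel to the base, same material, 2 mm below the top's surface at rest. Moves straight down on a spring: resists with 5 to 6 N, lets the drawer go after 0.003 to 0.004 m, then needs only 2 N to its stop; springs back up. All else in the top is rigid
- drawer (a joint): how far the drawer has come out of the base's front, m: 0 shut and latched; once the catch lets go a spring drives it out by about 0.065 to 0.08 and it stays there
- drawer_front (a point): centre of the outer face of the drawer's dark wood front, 388 mm wide and 64 mm high; it comes out along the base's -x
- cam_lever (a joint): angle of the steel cam lever that clamps the grinder's burr housing, rad: 0 clamped; it must not be moved. It sits on the grinder's right (base -y) side, 196 mm above the worktop and about 75 mm from the grinder's axis at most
- jar: dark smoked glass jar with a black lid, 60 mm across, 105 mm tall, standing on the rear part of the base's top; origin under its centre
- cup: copper measuring cup, 68 mm across, 42 mm tall, with a flat handle reaching 107 mm from its centre along its +x; on the rear part of the base's top; origin under its centre
- mortar: rounded soapstone mortar, 132 mm across, 82 mm tall, on the worktop right of the base; origin under its centre
- pestle: pale grey pestle, 160 mm long along its x, 38 mm thick, lying right of the base; origin under its middle
- salt_cellar: white ceramic salt cellar with a knobbed lid, 84 mm across, 72 mm tall, left of the base; origin under its centre
- spice_tin: steel spice tin, 56 mm across, 85 mm tall, left of the base; origin under its centre
- spoon: wooden spoon, 220 mm long along its x, lying left of the base; origin under its middle

How it is judged (in metres and radians):
On the way:
1. the push plate is pressed in (value of joint catch above 0.003 m), for 0.05 s.
At the end, for the whole second after the job is handed in: the drawer stands more than 50 mm out and still, the push plate is back up (within 1.5 mm of rest), the grinder's lever is clamped (within 0.1 rad) and no bystander is more than 20 mm from where it stood (value of joint drawer above 0.05 m and velocity of joint drawer below 0.01 m/s and value of joint catch below 0.0015 m and value of joint cam_lever below 0.1 rad and not (distance of any of jar, cup, mortar, pestle, salt_cellar, spice_tin, spoon from where it was at the start of the episode above 0.02 m)); the robot touches nothing.
It fails at once if a jar, cup, mortar, pestle, cellar, tin or spoon is lifted or shifted by more than 20 mm (distance of any of jar, cup, mortar, pestle, salt_cellar, spice_tin, spoon from where it was at the start of the episode above 0.02 m).
It fails at once if the grinder's cam lever is moved by more than 0.1 rad (value of joint cam_lever above 0.1 rad).
It fails at once if the fingers touch the drawer instead of letting it spring out (over 2 N) (contact force between the fingers and drawer above 2 N).
It also fails if it takes over 38 s, if anything falls off the work surface, if the arm or the gripper's body presses on something with over 40 N, if the wrist force passes 120 N, or if a joint passes its speed limit or range.

### The arm

A 6-joint arm with a two-finger parallel gripper is mounted at the origin on the work surface. World frame = base frame: x ahead of the robot, y to its left, z up, the work surface at z = 0. Lengths are in mm, angles in rad, forces in N, time in s.
With the tool pointing down it reaches from about 300 to 850 mm from the base axis. Payload 5.4 kg.
Tool frame: the origin (TCP) lies midway between the tips of the shut fingers; the grasp point (between the pads) lies 19 mm behind it; z points along the fingers, y is the line along which they close (so a half turn about z gives the same grasp; the last joint's range is limited). The gripper opens to 85 mm and grips with 20 to 120 N. Pads are 22 mm wide; open, the fingers measure 114 mm over their backs; the gripper's body (76 mm by 85 mm) begins 54 mm behind the grasp point. The pads swing forward as they close: fully open they stand 13 mm farther back than shut.
Start: joints at [-1.322, 0.158, 1.597, -0, 1.386, -0.21], TCP at [254.627, -515.53, 231.299] pointing down, gripper open.
Joint ranges: [-2.91, 2.91], [-0.94, 2.29], [0.18, 2.7], [-1.29, 4.43], [0.17, 2.64], [-3, 3]. Speed limits (rad/s): [2.57, 2.57, 3.14, 3.14, 3.14, 3.14].

### API

Orientations are given as a unit quaternion [x, y, z, w].
In Python, from workcell import * gives the robot as it stands. The module is installed in compiled form; this text tells all that it offers. Calls block until the motion is done:
- reach(position, orientation): joint-space move of the TCP to a pose.
- move_l(position, rotation=None, speed=150, force_limit=None): straight line of the TCP; rotation=None keeps the orientation; speed is the mean speed in mm/s. With force_limit (N) it stops when the force on the tool has changed by that much, and returns True; else False.
- set_joints(angles): joint-space move.
- open_gripper() and gripper_close(grip_force=None): open the fingers fully, or close them until they stop; grip_force is the grip in N (None keeps the last).
- sleep(seconds).
- solve_ik(position, orientation): joint angles nearest the present ones, or None.
- observe(): the state.
- camera(name): name is "side" or "top" or "wrist"; returns the picture (420x560x3 uint8, blue, green, red); there is no depth.
- camera_info(name): a dict with "camera_matrix" (3x3 intrinsics, pixels), "distortion" ([k1, k2, p1, p2, k3] as OpenCV has them; the pictures are not rectified), "eye" and "attitude" of the camera in the world. Camera axes: x right, y down, z forward; pixel columns grow to the right and rows downward; lengths in mm; the calibration is good to about 2 mm. A picture is of the moment at which its call begins: read the wrist's pose just before it. camera_info takes no time and is no camera call; for the wrist camera it gives the pose at the moment of the call.
A pose or a line that the arm cannot do raises IKError and nothing moves.
- job_done(): hands the job in; it is judged then, once.
Trained networks look in the newest picture that a camera, given by its name, has taken for a name from the list of things; names that differ only in an ending like _2 or _b are one class to them, and where a whole thing is asked for, a point or a joint stands for the part that bears it (a point fixed in the world has none). Each returns a list of dicts, best first, with "confidence" (0 to 1); they miss things now and then, are a little off and sometimes report something else, mostly with a low value. They report only what shows in the picture. A call takes as long as a camera call.
- trace(camera, thing): "mask" (420x560 bool, what is visible of it) and "centre" ([column, row] in pixels, amid what is visible of it).
- spot_point(camera, thing): "centre" ([column, row] in pixels: a listed point, or the origin of a listed thing).
The state is a dict: "clock": time; "joint_pos": joint angles; "joint_velocities": joint speeds; "joint_torque": joint torques, N m; "tcp_pos": TCP position; "orientation": TCP orientation; "force": force on the tool from outside, world axes, zero at the start; "moment": the same for the moment, N m; "finger_gap": opening from 0.0 (shut) to 1.0 (fully open); "grasp_force": force on a finger pad.
Only numpy, scipy, OpenCV 4.12 (cv2) and the standard library are available. Lean on these libraries where they do the work, as an engineer would, in place of code of your own. Each camera call takes 0.05 s, during which the arm holds its last target. There are 200 camera calls.

## Working session

There is one attempt and no reset: what is moved stays moved. The work goes in short steps, each a Python script; the robot and the scene stay as the last script left them, time stands still between calls to the robot, and variables do not carry over. Pictures are saved under pics/ and viewed, at most 10 in all, crops included, and the job is handed in when it is done.

```bash
mkdir -p pics; python3 - <<'E'
from workcell import *
import cv2,numpy as np
for c in ("top","side"):
    im=camera(c); cv2.imwrite(f"pics/{c}1.png",im)
    i=camera_info(c); print(c,i)
    for t in ("station","plate_line","drawer_front","cam_lever","jar","cup"):
        try: print(t,[(np.round(d["centre"],1),round(d["confidence"],2)) for d in spot_point(c,t)[:2]])
        except Exception as e: print(t,e)
    r=trace(c,"station")
    if r: cv2.imwrite(f"pics/m_{c}.png",r[0]["mask"].astype(np.uint8)*255)
print(observe())
E
```

```text
top {'camera_matrix': array([[428.7525697 ,   0.        , 279.6044729 ],
       [  0.        , 428.7525697 , 202.03646463],
       [  0.        ,   0.        ,   1.        ]]), 'distortion': array([-0.00204728,  0.        ,  0.        ,  0.        ,  0.        ]), 'eye': array([ 4.29224639e+02, -1.20047964e-01,  1.11791053e+03]), 'attitude': array([-0.69880939,  0.7108474 , -0.05235527,  0.06016929])}
station [(array([252.8, 207.8]), 0.57)]
plate_line [(array([248.9, 232.6]), 0.79)]
drawer_front []
cam_lever it knows: cup, drawer_front, jar, mortar, pestle, plate_line, salt_cellar, spice_tin, spoon, station
jar [(array([265.6, 170.8]), 0.61)]
cup []
side {'camera_matrix': array([[470.30359495,   0.        , 281.63056571],
       [  0.        , 470.30359495, 205.72359605],
       [  0.        ,   0.        ,   1.        ]]), 'distortion': array([-0.13052921,  0.        ,  0.        ,  0.        ,  0.        ]), 'eye': array([409.42917857, 963.70787012, 993.20046205]), 'attitude': array([-0.08433279,  0.91031904, -0.40341674,  0.03823831])}
station [(array([276.3, 243.9]), 0.9)]
plate_
[... 311 characters left out ...]
'joint_pos': array([-1.32209025e+00,  1.58345722e-01,  1.59698141e+00,  1.46394215e-06,
        1.38622330e+00, -2.10119136e-01]), 'joint_velocities': array([ 0.00182964, -0.00056522, -0.00090978,  0.00116668, -0.00027315,
        0.00013601]), 'joint_torque': array([-7.45778198e-04, -3.95922410e+01, -3.31635547e+01, -3.47265004e-04,
        6.19790608e-04, -3.79505622e-06]), 'tcp_pos': array([ 254.63337428, -515.53230971,  231.33899194]), 'orientation': array([9.73800170e-01, 2.27405429e-01, 1.12668180e-06, 2.10929483e-05]), 'force': array([-0.1793009 ,  0.05156847, -0.28562866]), 'moment': array([-0.0207989 , -0.00040152, -0.0196942 ]), 'grasp_force': 0.0, 'finger_gap': 0.9964604846258894}
```

View pics/top1.png

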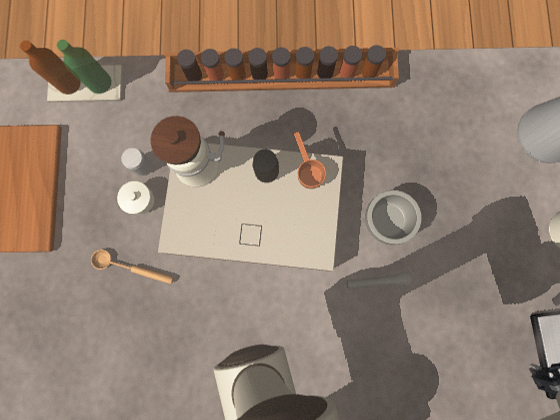

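View pics/side1.png

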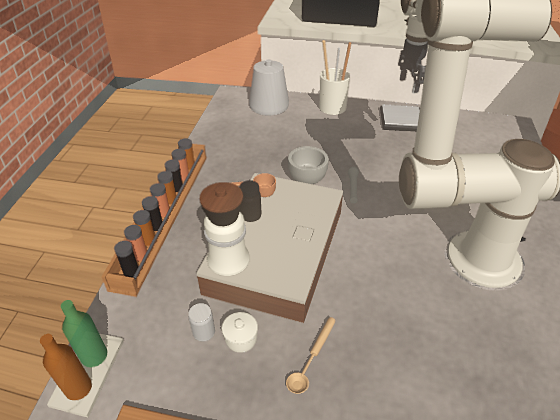

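Top view: the base's corners are at about (159,252), (333,270) and (343,156), with the front facing the robot. The outline of a ~21 px square sits at (251,235), and the side view shows it at (303,234), which suits the 50 mm opening. The grinder is rear left, with the jar and cup at the rear.

```bash
cat > h.py <<'E'
from workcell import *
import cv2,numpy as np
from scipy.spatial.transform import Rotation as R
def ray(c,uv,z):
    i=camera_info(c)
    p=cv2.undistortPoints(np.array(uv,float).reshape(-1,1,2),i["camera_matrix"],i["distortion"]).reshape(-1,2)
    d=R.from_quat(i["attitude"]).apply(np.c_[p,np.ones(len(p))]); e=i["eye"]
    return e+d*((z-e[2])/d[:,2])[:,None]
E
python3 - <<'E'
from h import *
np.set_printoptions(precision=1,suppress=True)
print("corners FL FR RR\n",ray("top",[(159,252),(333,270),(343,156)],90))
print("square",ray("top",[(251,235)],90),ray("side",[(303,234)],90))
print("plate_line",ray("top",[(248.9,232.6)],90),ray("side",[(302.5,236.7)],90))
im=camera("top"); cv2.imwrite("pics/c.png",cv2.resize(im[195:280,150:345],None,fx=4,fy=4,interpolation=cv2.INTER_CUBIC))
E
```

```text
corners FL FR RR
 [[ 478.6  300.4   90. ]
 [ 429.4 -113.7   90. ]
 [ 706.6 -148.3   90. ]]
square [[515.6  79.9  90. ]] [[517.4  85.2  90. ]]
plate_line [[521.4  84.9  90. ]] [[517.1  95.4  90. ]]
```

View pics/c.png

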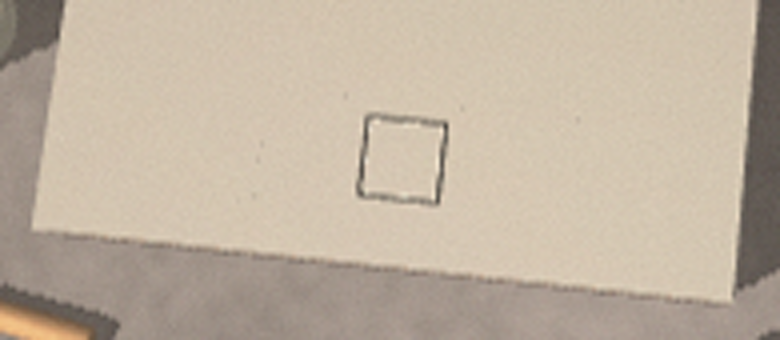

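The box geometry puts plate_line at about (518,86). The drawn square is close to it, but it could be only a marking, so I'll check by feel, with shut fingers.

```bash
cat >> h.py <<'E'
M=np.array([518.,85.5]); Y=np.array([49.2,414.1]); Y/=np.hypot(*Y); YAW=-0.118
def at(s,z): return [*(M+s*Y),z]
def probe(s,lim=12):
    """descend slowly at offset s; return z reached and whether contact"""
    p=observe()["tcp_pos"]; move_l(at(s,max(p[2],104)),speed=150)
    move_l(at(s,96),speed=60)
    hit=move_l(at(s,81),speed=15,force_limit=lim); o=observe()
    print(s,hit,np.round(o["tcp_pos"],1),np.round(o["force"],1),np.round(o["moment"],2),round(o["clock"],1))
    return hit,o["tcp_pos"][2]
E
python3 - <<'E'
from h import *
gripper_close(20)
qs=[]
for k in range(4):
    q=(R.from_euler("z",YAW+k*np.pi/2)*R.from_euler("x",np.pi)).as_quat()
    j=solve_ik(at(-3,180),q)
    if j is not None: qs.append((abs(np.array(j)[5]),k,q,j))
qs.sort(key=lambda t:t[0]); print([(t[1],np.round(t[3],2)) for t in qs])
reach(at(-3,180),qs[0][2])
probe(-3)
move_l(at(-3,130),speed=100)
cv2.imwrite("pics/t2.png",camera("side")); print(observe()["clock"])
E
```

```text
[(1, array([-0.07,  0.07,  1.8 , -0.  ,  1.27,  0.05])), (2, array([-0.07,  0.07,  1.8 ,  0.  ,  1.27, -1.53])), (0, array([-0.07,  0.07,  1.8 , -0.  ,  1.27,  1.62]))]
-3 False [517.7  82.5  81.1] [-1.3 -0.6  2.6] [ 0.04  0.12 -0.01] 6.8
7.4917
```

View pics/t2.png

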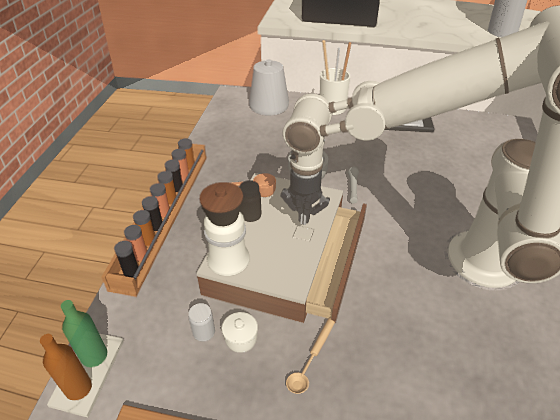

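The plate gave way at 81 mm with about 2 N. The picture shows the drawer standing out, its front running from about (362,207) to (325,318), with the spoon, jar and cup where they were. I'll move the hand up and hand the job in.

```bash
python3 - <<'E'
from h import *
move_l(at(-3,230),speed=120); sleep(0.5)
print(observe()["force"],observe()["clock"]); print(job_done())
E
```

```text
[-0.09721427  0.59458308 -0.39694424] 8.975
the job is handed in; nothing more can be done
None
```

I pressed the push plate in, the drawer sprang out untouched, and I lifted the hand clear and handed the job in at about 9 s; the jar, cup and spoon showed no shift in the side view, but I didn't measure the plate's return or the lever.

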